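# Free the seized plug of a plaster mould

### The job

The wooden plug of the square plaster mould has seized in its pouring hole: a straight pull only brings the mould up with it. Work that plug out by twisting it back and forth while pulling gently upward, without lifting the mould out of its frame, then stand the plug upright, stem down, in the wooden tray.

Things in the scene. Friction and masses are not known exactly. Their poses are not given: they have to be found in the camera images.
- plug: Seized wooden plug, upright in the top centre of the SQUARE mould (the same plug in the round mould is not wanted). 70 g, 90 mm tall. Origin: centre of the stem's foot; z up its axis, x, y square to its head's flats. From the foot: round stem 32 mm dia, z 0-40; flange 46 mm dia, z 40-46; square head 36 x 36 mm, z 46-90. At the start the flange rests on the mould, the stem is in the hole.
- plug_grip (a point): Point to grip the plug: on its axis, 68 mm above the foot, mid-head; axes as the plug's. Grip firmly (about 50 N). The stem binds until it is about 30 mm up: a straight pull meets about 28 N and lifts the mould; turning takes about 0.5 N m either way, unlimited, and while it turns a small pull raises it. Twists of 0.5 rad each side with 4 mm rise per twist free it.
- mould: Square plaster block 130 x 130 x 80 mm with two dark straps, 1.35 kg; round mould (124 dia) is a bystander. Origin: centre of underside, 8 mm above the bench; top at z 80 mm, hole 34 mm dia, 60 mm deep, at centre. Held by a low dark wooden frame (154 mm square, fixed; battens 15 mm up its sides): cannot turn or slide, only lift straight up; sinks back when let go.
- tray: Shallow open wooden tray on the bench, fixed, empty, 160 (x) x 140 (y) x 22 mm high, walls and floor 6 mm thick. Origin: centre of its underside; the floor inside is at z 6 mm.
Mind the look-alikes: they are no part of the job. Leave any purple or yellow look-alike of the plug alone.

How it is judged:
By the outcome, as a careful person would: the job done as asked, in the order asked, and still so for the second after the job is handed in, with the robot touching nothing.
It also fails if it takes over 64 s, if anything falls off the work surface, if the arm or the gripper's body presses on something with over 40 N, if the wrist force passes 120 N, or if a joint passes its speed limit or range.

### The arm

A 7-joint arm with a two-finger parallel gripper is mounted at the origin on the work surface. World frame = base frame: x ahead of the robot, y to its left, z up, the work surface at z = 0. Lengths are in m, angles in rad, forces in N, time in s.
With the tool pointing down it reaches from about 0.4 to 0.875 m from the base axis. Payload 19.3 kg.
Tool frame: the origin (TCP) lies midway between the tips of the shut fingers; the grasp point (between the pads) lies grip_point_offset behind it (grip_point_offset is the distance from the TCP to the grasp point, in m); z points along the fingers, y is the line along which they close (so a half turn about z gives the same grasp; the last joint's range is limited). The gripper opens to 85 mm and grips with 20 to 120 N. Pads are 22 mm wide; open, the fingers measure 114 mm over their backs; the gripper's body (76 mm by 85 mm) begins 54 mm behind the grasp point. The pads swing forward as they close: fully open they stand 13 mm farther back than shut.
Start: joints at [-1.175, 0.521, -0.036, 1.599, 0.021, 1.021, -0.113], TCP at [0.281, 0.558, 0.231] pointing down, gripper open.
Joint ranges: [-2.91, 2.91], [-0.3, 2.13], [-1.5, 1.42], [0.17, 2.43], [-1.26, 4.41], [0.16, 1.93], [-2.52, 2.52]. Speed limits (rad/s): [1.89, 1.89, 2.39, 2.39, 3.01, 3.01, 3.01].

### API

Orientations are given as a unit quaternion [x, y, z, w].
In Python, from workcell import * gives the robot as it stands.
- The arm moves only by the tool creep_tool, called after "Call:" by a JSON object that holds its "name" and its "arguments", one argument or row to a line. Schema: {"type":"object","properties":{"rows":{"type":"array","items":{"type":"number"},"minItems":7,"maxItems":84},"clamp_n":{"type":"number"},"only":{"type":"string"},"quiet":{"type":"boolean"},"lines":{"type":"string"}},"required":["rows"],"additionalProperties":false}. rows is one flat list of numbers that holds 1 to 12 rows one after another, with no inner brackets; each row has 7 numbers: the finger opening in m, then dx, dy, dz in shares of the most that a row can go, 1 being 62.5 mm, then a rotation vector rx, ry, rz in fractions of the full range, 1 being pi rad; each row shifts and turns the commanded pose from where the row before left it, along the tool's axes as they then stand; what a row does not reach is not made up. A row lasts 1/8 s, in which the tool goes at most 0.0625 m and 0.188 rad, less where a joint would pass 70% of its speed; a pose out of reach is approached as far as the arm can. The fingers move at their own pace and stop on an object; clamp_n is the grip in N (left out, the last holds). Time passes only in rows, so rows that do not move let the fingers close. The tool returns the time, the measured TCP pose, the force, the opening and the grip force at its end. only (a regular expression) keeps the lines of the reply that match it, lines (a string "A,B") keeps lines A to B, and quiet returns only ok. No shift or turn number may pass 1 either way. Input that does not fit is refused with a message, and nothing moves.
- state(): the state, without advancing time (a new reading comes with each control period).
- snapshot(name): name is "scene" or "side" or "wrist"; returns a dict with "color" (420x560x3 uint8, blue, green, red), "range_z" (420x560 float32, m along the optical axis (not along the pixel's ray), 0 where there is no reading), "intrinsics" (3x3 intrinsics, pixels), "rvec" (rotation vector, rad) and "tvec" (3), from world to camera coordinates, as OpenCV has them. Camera axes: x right, y down, z forward; pixel columns grow to the right and rows downward; lengths in m; the calibration is good to about 2 mm. A picture is of the moment at which its call begins.
- sign_off(): hands the job in; it is judged then, once.
The state is a dict: "clock": time; "joint_positions": joint angles; "qd": joint speeds; "tau": joint torques, N m; "eef_pos": TCP position; "ee_rot": TCP orientation; "force": force on the tool from outside, world axes, zero at the start; "moment": the same for the moment, N m; "opening": finger opening in m; "grasp_force": force on a finger pad.
Only numpy, scipy, OpenCV 4.12 (cv2) and the standard library are available. Lean on these libraries where they do the work, as an engineer would, in place of code of your own. Each camera call takes 0.05 s, during which the arm holds its last target. There are 200 camera calls.

## Working session

There is one attempt and no reset: what is moved stays moved. The work goes in short steps, Python scripts to look and compute and a tool call to move; the robot and the scene stay as the last step left them, time stands still between calls to the robot, and variables do not carry over. Pictures are saved under pics/ and viewed, at most 10 in all, crops included, and the job is handed in when it is done.

```bash
ls; mkdir -p pics
```

Run:
```python
from workcell import *
import cv2,numpy as np
s=state();print({k:np.round(v,3) for k,v in s.items()})
for n in("scene","side"):
    d=snapshot(n);cv2.imwrite(f"pics/{n}0.png",d["color"]);np.savez(f"{n}0.npz",**d)
a=cv2.imread("pics/scene0.png");
```

```text
pics
{'clock': np.float64(0.0), 'joint_positions': array([-1.175,  0.522, -0.036,  1.6  ,  0.021,  1.021, -0.113]), 'qd': array([-0.001, -0.   ,  0.   , -0.   ,  0.001, -0.001, -0.001]), 'tau': array([-0.0000e+00, -9.2712e+01,  1.9800e+00, -3.6994e+01,  1.8000e-02,
        8.0000e-03, -0.0000e+00]), 'eef_pos': array([0.281, 0.558, 0.231]), 'ee_rot': array([ 0.231,  0.973, -0.001, -0.   ]), 'force': array([ 0.173,  0.442, -0.695]), 'moment': array([ 0.015, -0.013, -0.001]), 'grasp_force': np.float64(0.0), 'opening': np.float64(0.086)}
```

```bash
python3 -c "
from workcell import *
print('grip_point_offset' in dir() and grip_point_offset, [n for n in dir() if n[0]!='_'])"
```

```text
0.0187 ['PlanningError', 'grip_point_offset', 'sign_off', 'snapshot', 'state']
```

View pics/scene0.png

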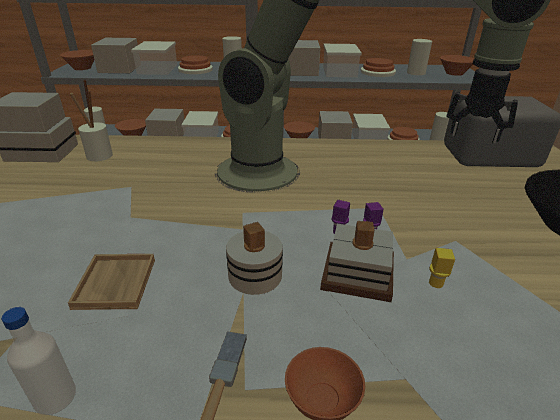

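View pics/side0.png

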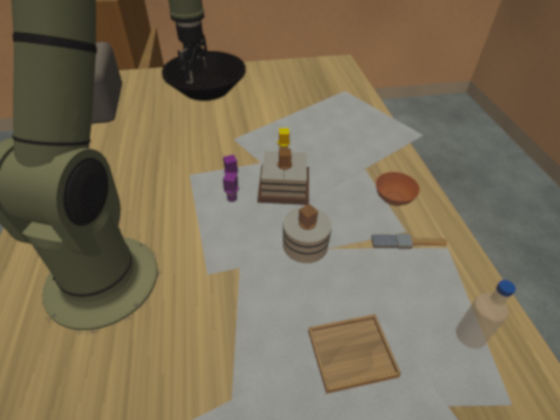

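The scene view shows the square mould with its brown plug at (363,235), the round mould with its plug at (254,237), purple plugs at (341,212) and (373,214), yellow at (441,265), and the tray at (113,280). In the side view the square mould's plug is at (285,158) and the tray at (353,352).

Create h.py:
```python
import cv2,numpy as np
from workcell import *
def RT(d): 
    R=cv2.Rodrigues(np.array(d["rvec"],float))[0]; return R,np.array(d["tvec"],float).ravel()
def cloud(d):
    R,t=RT(d);K=np.array(d["intrinsics"]);z=np.array(d["range_z"],float)
    v,u=np.mgrid[:z.shape[0],:z.shape[1]]
    c=np.stack([(u-K[0,2])/K[0,0]*z,(v-K[1,2])/K[1,1]*z,z],-1)
    P=(c-t)@R; P[z<=0]=np.nan; return P
def plane(d,uv,h):
    R,t=RT(d);K=np.array(d["intrinsics"]);o=-R.T@t
    r=np.c_[np.atleast_2d(uv).astype(float),np.ones(len(np.atleast_2d(uv)))]@np.linalg.inv(K).T@R
    return o+r*((h-o[2])/r[:,2])[:,None]
def mask(d,lo,hi,roi):
    m=cv2.inRange(cv2.cvtColor(d["color"],cv2.COLOR_BGR2HSV),lo,hi);k=np.zeros_like(m);x0,y0,x1,y1=roi;k[y0:y1,x0:x1]=m[y0:y1,x0:x1];return k
```

Run:
```python
from h import *
D={n:dict(np.load(n+"0.npz")) for n in("scene","side")}
hsv={n:cv2.cvtColor(D[n]["color"],cv2.COLOR_BGR2HSV) for n in D}
print(hsv["scene"][[228,240,225,262],[363,363,255,113]],hsv["side"][[150,160,355],[285,285,350]])
roi={"scene":(350,218,378,252),"side":(272,142,298,172)}
troi={"scene":(60,245,165,315),"side":(300,310,405,395)}
for n in D:
    P=cloud(D[n])
    x0,y0,x1,y1=roi[n]
    q=P[y0:y1,x0:x1].reshape(-1,3); hs=hsv[n][y0:y1,x0:x1].reshape(-1,3)
    b=(hs[:,0]<16)&(hs[:,1]>90); q=q[b]
    top=q[q[:,2]>np.nanpercentile(q[:,2],95)-.004]
    print(n,"head n",len(q),"zmax",np.nanpercentile(q[:,2],[50,90,95,99]).round(4),"top",len(top),top.mean(0).round(4),top.min(0).round(4),top.max(0).round(4))
    print(cv2.minAreaRect((top[:,:2]*1000).astype(np.float32)))
    # mould top: height band
    # region of mould
    c=np.nanmedian(q,0)
    w=(np.abs(P[...,0]-c[0])<.12)&(np.abs(P[...,1]-c[1])<.12)
    z=P[...,2][w];h=np.histogram(z,np.arange(0,.2,.005));print(dict(zip((h[1][:-1]*1000).astype(int),h[0])))
    m=w&(abs(P[...,2]-.088)<.004);print("mouldtop",m.sum(),cv2.minAreaRect((P[m][:,:2]*1000).astype(np.float32)),np.median(P[m][:,2]))
    x0,y0,x1,y1=troi[n];T=P[y0:y1,x0:x1].reshape(-1,3);r=T[(T[:,2]>.016)&(T[:,2]<.03)]
    print("tray",cv2.minAreaRect((r[:,:2]*1000).astype(np.float32)),np.percentile(r[:,2],[50,95]))
```

```text
[[ 13 114  83]
 [ 14 188  57]
 [ 16 146  89]
 [ 19  97 113]] [[ 15 148 112]
 [ 13 145  86]
 [ 17 110 134]]
scene head n 382 zmax [0.1163 0.1366 0.1375 0.1385] top 80 [0.517  0.265  0.1366] [0.4956 0.2498 0.1336] [0.5317 0.2858 0.1389]
((513.6602783203125, 268.8663635253906), (34.0025749206543, 35.911075592041016), 81.75615692138672)
{np.int64(0): np.int64(2598), np.int64(5): np.int64(127), np.int64(10): np.int64(129), np.int64(15): np.int64(140), np.int64(20): np.int64(588), np.int64(25): np.int64(106), np.int64(30): np.int64(113), np.int64(35): np.int64(94), np.int64(40): np.int64(107), np.int64(45): np.int64(118), np.int64(50): np.int64(115), np.int64(55): np.int64(114), np.int64(60): np.int64(103), np.int64(65): np.int64(112), np.int64(70): np.int64(128), np.int64(75): np.int64(111), np.int64(80): np.int64(140), np.int64(85): np.int64(1721), np.int64(90): np.int64(63), np.int64(95): np.int64(28), np.int64(100): np.int64(37), np.int64(105): np.int64(37), np.int64(110): np.int64(34), np.int64(115): np.int64(38), np.int64(120): np.int64(32), np.int64(125): np.int64(37), np.int64(130)
[... 1510 characters left out ...]
np.int64(21), np.int64(120): np.int64(16), np.int64(125): np.int64(19), np.int64(130): np.int64(30), np.int64(135): np.int64(80), np.int64(140): np.int64(0), np.int64(145): np.int64(0), np.int64(150): np.int64(0), np.int64(155): np.int64(0), np.int64(160): np.int64(0), np.int64(165): np.int64(0), np.int64(170): np.int64(0), np.int64(175): np.int64(0), np.int64(180): np.int64(0), np.int64(185): np.int64(0), np.int64(190): np.int64(0)}
mouldtop 995 ((510.2543029785156, 267.02850341796875), (135.7366180419922, 128.30801391601562), 77.21985626220703) 0.08681564121455788
tray ((560.05078125, -285.47076416015625), (160.61782836914062, 141.6485137939453), 2.5571038722991943) [0.0204441  0.02277773]
```

Careful with the scale: shifts go in shares of 62.5 mm and turns go in shares of pi rad. That gives: -0.042 m is -0.672, -0.0195 m is -0.312, -0.19 rad is -0.0605.

Call:
{"name": "creep_tool", "arguments": {
  "rows": [0.085,-0.672,-0.312,0,0,0,0,0.085,-0.672,-0.312,0,0,0,0,0.085,-0.672,-0.312,0,0,0,0,0.085,-0.672,-0.312,0,0,0,0,0.085,-0.672,-0.312,0,0,0,0,0.085,-0.672,-0.312,0,0,0,0,0.085,-0.672,-0.312,0,0,0,0,0.085,-0.672,-0.312,0,0,0,0,0.085,0,0,0,0,0,-0.0605,0.085,0,0,0,0,0,-0.0605,0.085,0,0,0,0,0,0],
  "clamp_n": 50
}}

```text
clock: 1.48
eef_pos: [0.5108, 0.2678, 0.2311]
ee_rot: [0.046, 0.999, -0.0, -0.0]
force: [0.2, 0.1, -0.0]
opening: 0.0852
grasp_force: 0.0
```

Run:
```python
from h import *
s=state();print(s["joint_positions"].round(3),s["eef_pos"].round(4),s["ee_rot"].round(3))
d=snapshot("wrist");cv2.imwrite("pics/w1.png",d["color"]);np.savez("w1.npz",**d)
R,t=RT(d);print("cam",-R.T@t,R[2])
P=cloud(d);m=(P[...,2]>.128)&(P[...,2]<.145)&(np.hypot(P[...,0]-.512,P[...,1]-.267)<.06)
print(m.sum(),np.median(P[m],0),cv2.minAreaRect((P[m][:,:2]*1000).astype(np.float32)))
```

```text
[-0.544  0.445 -0.057  1.729  0.03   0.968  0.866] [0.5108 0.2678 0.2311] [ 0.046  0.999 -0.    -0.   ]
cam [0.44340007 0.27432064 0.37347232] [ 0.26464292 -0.02465286 -0.96403131]
2388 [0.5100146  0.26779407 0.1374599 ] ((511.819091796875, 267.81036376953125), (35.82255554199219, 36.5416145324707), 84.06696319580078)
```

View pics/w1.png

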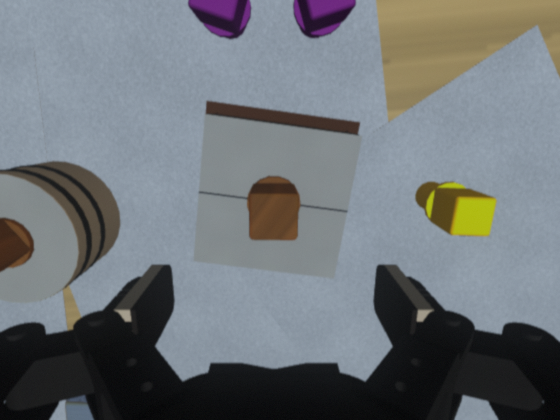

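The wrist view shows the brown head centred at (273,209), with its edges parallel to the fingers' line. The purple plugs at (220,15) and (323,12) and the yellow one at (465,210) are clear of the fingers. Going down to grip.

To row units: 0.045 m is 0.72, 0.035 m is 0.56.

Call:
{"name": "creep_tool", "arguments": {
  "rows": [0.085,-0.016,0,0.72,0,0,0,0.085,0,0,0.72,0,0,0,0.085,0,0,0.56,0,0,0,0.085,0,0,0.16,0,0,0,0.03,0,0,0,0,0,0,0.03,0,0,0,0,0,0,0.03,0,0,0,0,0,0,0.03,0,0,0,0,0,0,0.03,0,0,0,0,0,0,0.03,0,0,0,0,0,0],
  "clamp_n": 50
}}

```text
clock: 2.78
eef_pos: [0.5124, 0.2679, 0.0976]
ee_rot: [0.046, 0.999, 0.0, 0.001]
force: [-2.2, -2.8, 9.6]
opening: 0.0357
grasp_force: 49.6
```

```bash
python3 -c "
from workcell import *;s=state();print(s['joint_positions'].round(3),s['force'].round(1),s['moment'].round(2),s['grasp_force'])"
```

```text
[-0.546  0.621 -0.054  1.833  0.051  0.688  0.85 ] [-2.2 -2.8  9.6] [-0.63  0.36  0.1 ] 49.62474882602692
```

To row units: -0.001 m is -0.016, -0.16 rad is -0.0509.

Call:
{"name": "creep_tool", "arguments": {
  "rows": [0.03,0,0,0,0,0,0.0509,0.03,0,0,-0.016,0,0,0.0509,0.03,0,0,-0.016,0,0,0.0509,0.03,0,0,0,0,0,-0.0509,0.03,0,0,-0.016,0,0,-0.0509,0.03,0,0,-0.016,0,0,-0.0509,0.03,0,0,-0.016,0,0,-0.0509,0.03,0,0,-0.016,0,0,-0.0509,0.03,0,0,-0.016,0,0,-0.0509]
}}

```text
clock: 3.9
eef_pos: [0.5119, 0.2677, 0.1034]
ee_rot: [-0.195, 0.981, -0.0, 0.0]
force: [2.3, 1.2, -14.4]
opening: 0.0356
grasp_force: 51.4
```

Run:
```python
from h import *
s=state();print(s['joint_positions'].round(3),s['force'].round(1),s['moment'].round(2),s['grasp_force'])
d=snapshot("scene");P=cloud(d)
w=(np.abs(P[...,0]-.512)<.07)&(np.abs(P[...,1]-.268)<.07)&(abs(P[...,2]-.09)<.012)
print(w.sum(),np.median(P[w][:,2]))
cv2.imwrite("pics/s2.png",cv2.resize(d["color"][170:320,270:470],None,fx=4,fy=4,interpolation=2)[:600])
```

```text
[-0.452  0.616 -0.186  1.825  0.164  0.716  1.235] [  2.3   1.2 -14.4] [ 0.12 -0.45 -0.3 ] 51.386409401893616
1765 0.08710114283296565
```

View pics/s2.png

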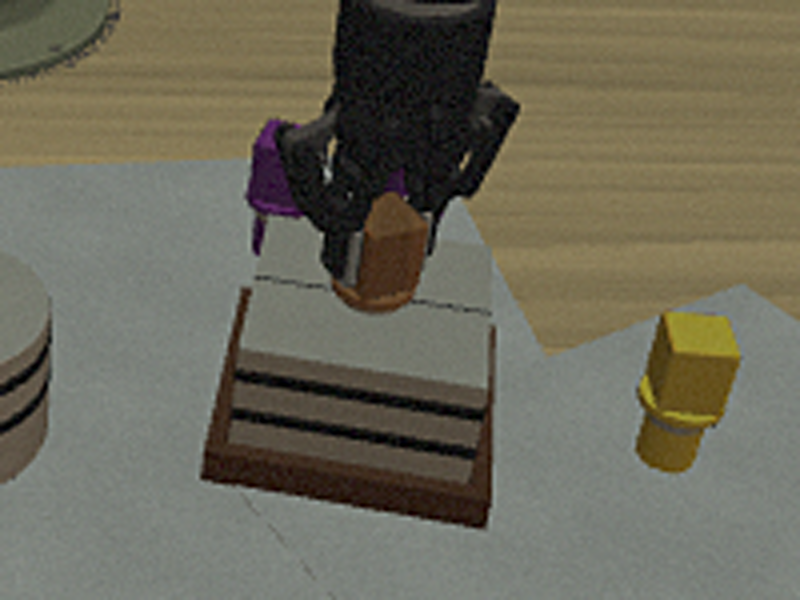

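The crop shows the plug head at (392,245) turned with the gripper. The mould sits in its frame with its top still at 87.1 mm. The pull is 14 N, so I'll rise more gently.

To row units: -0.0007 m is -0.0112, -0.17 rad is -0.0541.

Call:
{"name": "creep_tool", "arguments": {
  "rows": [0.03,0,0,0,0,0,0.0541,0.03,0,0,-0.0112,0,0,0.0541,0.03,0,0,-0.0112,0,0,0.0541,0.03,0,0,-0.0112,0,0,0.0541,0.03,0,0,-0.0112,0,0,0.0541,0.03,0,0,-0.0112,0,0,0.0541,0.03,0,0,0,0,0,-0.0541,0.03,0,0,-0.0112,0,0,-0.0541,0.03,0,0,-0.0112,0,0,-0.0541,0.03,0,0,-0.0112,0,0,-0.0541,0.03,0,0,-0.0112,0,0,-0.0541,0.03,0,0,-0.0112,0,0,-0.0541]
}}

```text
clock: 5.45
eef_pos: [0.5119, 0.2678, 0.1105]
ee_rot: [-0.194, 0.981, -0.0, 0.0]
force: [2.8, 1.1, -11.4]
opening: 0.0354
grasp_force: 51.8
```

Create chk.py:
```python
from h import *
s=state();print(s['joint_positions'].round(3),s['eef_pos'].round(4),s['force'].round(1),s['moment'].round(2))
d=snapshot("scene");P=cloud(d)
w=(np.abs(P[...,0]-.512)<.07)&(np.abs(P[...,1]-.268)<.07)&(P[...,2]>.08)&(P[...,2]<.1)
f=P[250:300,325:395].reshape(-1,3)
print("mould",w.sum(),np.median(P[w][:,2]))
# front half of the mould, clear of plug and fingers
w&=(P[...,0]>.545);print("front",w.sum(),np.median(P[w][:,2]))
h=(np.hypot(P[...,0]-.512,P[...,1]-.268)<.03)&(P[...,2]>.087)&(P[...,2]<.2)
b=mask(d,(0,100,30),(18,255,255),(330,190,400,260))>0
q=P[h&b];print("brown z",np.percentile(q[:,2],[2,50,98]).round(4))
```

```bash
python3 chk.py
```

```text
[-0.451  0.606 -0.188  1.821  0.16   0.73   1.235] [0.5119 0.2678 0.1105] [  2.8   1.1 -11.4] [ 0.2  -0.45 -0.33]
mould 1741 0.0871570205814014
front 651 0.08699289370265668
brown z [0.0888 0.1312 0.1509]
```

The plug is up 13 mm, with no slip and the mould still at 87 mm. Continuing.

To row units: -0.0008 m is -0.0128, -0.17 rad is -0.0541.

Call:
{"name": "creep_tool", "arguments": {
  "rows": [0.03,0,0,0,0,0,0.0541,0.03,0,0,-0.0128,0,0,0.0541,0.03,0,0,-0.0128,0,0,0.0541,0.03,0,0,-0.0128,0,0,0.0541,0.03,0,0,-0.0128,0,0,0.0541,0.03,0,0,-0.0128,0,0,0.0541,0.03,0,0,0,0,0,-0.0541,0.03,0,0,-0.0128,0,0,-0.0541,0.03,0,0,-0.0128,0,0,-0.0541,0.03,0,0,-0.0128,0,0,-0.0541,0.03,0,0,-0.0128,0,0,-0.0541,0.03,0,0,-0.0128,0,0,-0.0541]
}}

```text
clock: 7.0
eef_pos: [0.512, 0.2678, 0.1184]
ee_rot: [-0.193, 0.981, -0.0, 0.0]
force: [3.0, -0.1, -12.0]
opening: 0.0352
grasp_force: 51.7
```

```bash
python3 chk.py
```

```text
[-0.45   0.594 -0.19   1.816  0.156  0.746  1.237] [0.512  0.2678 0.1184] [  3.   -0.1 -12. ] [-0.04 -0.66 -0.24]
mould 1789 0.08714762894150606
front 644 0.08703547023902027
brown z [0.0899 0.1362 0.1588]
```

To row units: -0.0008 m is -0.0128, -0.17 rad is -0.0541.

Call:
{"name": "creep_tool", "arguments": {
  "rows": [0.03,0,0,0,0,0,0.0541,0.03,0,0,-0.0128,0,0,0.0541,0.03,0,0,-0.0128,0,0,0.0541,0.03,0,0,-0.0128,0,0,0.0541,0.03,0,0,-0.0128,0,0,0.0541,0.03,0,0,-0.0128,0,0,0.0541,0.03,0,0,0,0,0,-0.0541,0.03,0,0,-0.0128,0,0,-0.0541,0.03,0,0,-0.0128,0,0,-0.0541,0.03,0,0,-0.0128,0,0,-0.0541,0.03,0,0,-0.0128,0,0,-0.0541,0.03,0,0,-0.0128,0,0,-0.0541]
}}

```text
clock: 8.55
eef_pos: [0.5121, 0.2682, 0.127]
ee_rot: [-0.193, 0.981, 0.0, 0.0]
force: [-0.5, -0.3, -0.5]
opening: 0.0357
grasp_force: 53.1
```

```bash
python3 chk.py
```

```text
[-0.449  0.582 -0.191  1.811  0.152  0.762  1.239] [0.5121 0.2682 0.127 ] [-0.5 -0.3 -0.5] [ 0.02 -0.05  0.01]
mould 1829 0.08712644737483835
front 648 0.08696959910300735
brown z [0.0899 0.141  0.1675]
```

The pull has dropped to 0.5 N, so the stem is free. One more twist while rising, then lift clear.

To row units: -0.04 m is -0.64, -0.01 m is -0.16, 0.16 rad is 0.0509.

Call:
{"name": "creep_tool", "arguments": {
  "rows": [0.03,0,0,-0.016,0,0,0.0509,0.03,0,0,-0.016,0,0,0.0509,0.03,0,0,-0.016,0,0,0.0509,0.03,0,0,-0.08,0,0,0,0.03,0,0,-0.16,0,0,0,0.03,0,0,-0.48,0,0,0,0.03,0,0,-0.64,0,0,0,0.03,0,0,-0.64,0,0,0,0.03,0,0,0,0,0,0]
}}

```text
clock: 9.72
eef_pos: [0.5131, 0.2685, 0.2579]
ee_rot: [0.045, 0.999, 0.002, 0.002]
force: [0.3, -0.8, 0.1]
opening: 0.0353
grasp_force: 53.1
```

```bash
python3 chk.py
```

```text
[-0.536  0.418 -0.066  1.697  0.032  1.022  0.867] [0.5131 0.2685 0.2579] [ 0.3 -0.8  0.1] [ 0.03 -0.03  0.06]
mould 2050 0.08713605701783095
front 651 0.08702377485678786Traceback (most recent call last):
  File "chk.py", line 11, in <module>
    q=P[h&b];print("brown z",np.percentile(q[:,2],[2,50,98]).round(4))
                             ~~~~~~~~~~~~~^^^^^^^^^^^^^^^^^^
    return _quantile_unchecked(
        a, q, axis, out, overwrite_input, method, keepdims, weights)
    return _ureduce(a,
                    func=_quantile_ureduce_func,
    ...<5 lines>...
                    overwrite_input=overwrite_input,
                    method=method)
    r = func(a, **kwargs)
    result = _quantile(arr,
                       quantiles=q,
    ...<2 lines>...
                       out=out,
                       weights=wgt)
    slices_having_nans = np.isnan(arr[-1, ...])
                                  ~~~^^^^^^^^^
IndexError: index -1 is out of bounds for axis 0 with size 0
```

To row units: -0.0455 m is -0.728, -0.0227 m is -0.3632.

Call:
{"name": "creep_tool", "arguments": {
  "rows": [0.03,-0.0656,-0.3632,0,0,0,0,0.03,-0.1328,-0.728,0,0,0,0,0.03,-0.1328,-0.728,0,0,0,0,0.03,-0.1328,-0.728,0,0,0,0,0.03,-0.1328,-0.728,0,0,0,0,0.03,-0.1328,-0.728,0,0,0,0,0.03,-0.1328,-0.728,0,0,0,0,0.03,-0.1328,-0.728,0,0,0,0,0.03,-0.1328,-0.728,0,0,0,0,0.03,-0.1328,-0.728,0,0,0,0,0.03,-0.1328,-0.728,0,0,0,0,0.03,-0.1328,-0.728,0,0,0,0]
}}

```text
clock: 11.28
eef_pos: [0.5589, -0.2631, 0.2534]
ee_rot: [0.045, 0.999, 0.0, -0.001]
force: [0.6, 0.6, -0.5]
opening: 0.0355
grasp_force: 53.1
```

Call:
{"name": "creep_tool", "arguments": {
  "rows": [0.03,-0.0656,-0.3632,0,0,0,0,0.03,0,0,0,0,0,0,0.03,0,0,0,0,0,0]
}}

```text
clock: 11.65
eef_pos: [0.5615, -0.2832, 0.2539]
ee_rot: [0.045, 0.999, 0.0, -0.0]
force: [-0.7, 0.3, 0.6]
opening: 0.0355
grasp_force: 53.1
```

Run:
```python
from h import *
s=state();print(s["joint_positions"].round(3),s['eef_pos'].round(4),s['ee_rot'].round(3))
S=[]
for n in("scene","side"):
    d=snapshot(n);P=cloud(d)
    c=np.hypot(P[...,0]-s['eef_pos'][0],P[...,1]-s['eef_pos'][1])<.03
    b=cv2.inRange(cv2.cvtColor(d["color"],cv2.COLOR_BGR2HSV),(0,90,30),(22,255,255))>0
    q=P[c&b&(P[...,2]>.12)&(P[...,2]<.36)];print(n,len(q),np.percentile(q[:,2],[0,1,50,99]).round(4))
    q0=q[q[:,2]<np.percentile(q[:,2],1)+.03];print(q0.mean(0))
    u,v=cv2.projectPoints(s['eef_pos'][None],d["rvec"],d["tvec"],np.array(d["intrinsics"]),None)[0].ravel().astype(int);print(u,v)
    x,y=max(0,min(u-100,360)),max(0,min(v-75,270));S.append(cv2.resize(d["color"][y:y+200,x:x+200],(400,400),interpolation=2))
cv2.imwrite("pics/t1.png",np.hstack(S))
```

```text
[ 0.311  0.509  0.093  1.567 -0.052  1.069  1.899] [ 0.5615 -0.2832  0.2539] [ 0.045  0.999  0.    -0.   ]
scene 868 [0.2037 0.2049 0.2606 0.2939]
[ 0.57232185 -0.27571767  0.21838704]
86 183
side 460 [0.211  0.2122 0.2688 0.3269]
[ 0.5535518 -0.2956777  0.2219767]
371 287
```

View pics/t1.png

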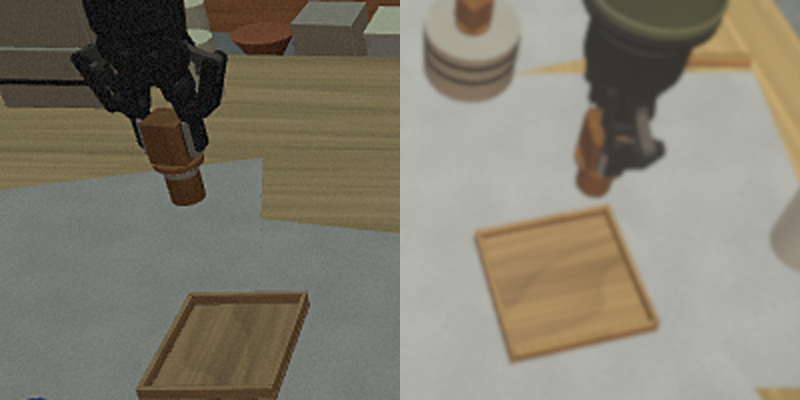

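The left crop (scene) shows the plug held above the tray, foot at (187,198), tray centre at (225,345). The right crop (side) shows its foot at (593,188). I'll check the tilt and the tray floor before lowering.

Run:
```python
from h import *
s=state();e=s['eef_pos']
for n in("scene","side"):
    d=dict(np.load(n+"0.npz"));P=cloud(d);f=(abs(P[...,0]-.561)<.05)&(abs(P[...,1]+.284)<.05);print("floor",np.nanmedian(P[f][:,2]))
    g=(abs(P[...,0]-.561)<.1)&(abs(P[...,1]+.284)<.09)&((abs(P[...,0]-.561)>.088)|(abs(P[...,1]+.284)>.078));print("bench",np.nanmedian(P[g][:,2]))
d=snapshot("scene");a=np.array([[e[0],e[1],e[2]+z] for z in(-.0496,-.02,.04)])
p=cv2.projectPoints(a,d["rvec"],d["tvec"],np.array(d["intrinsics"]),None)[0][:,0];print("axis px",p.round(1))
m=mask(d,(0,90,20),(20,255,255),(60,130,110,215))
m&=((d["range_z"]<p[0,0]*0+1.5)*255).astype(np.uint8)
P=cloud(d);m[~((np.hypot(P[...,0]-e[0],P[...,1]-e[1])<.04)&(P[...,2]>.19)&(P[...,2]<.24))]=0
for v in range(185,212,4):
    u=np.where(m[v])[0]
    if len(u):print(v,u.min(),u.max(),(u.min()+u.max())/2)
```

```text
floor 0.004847111353414223
bench 2.320785574146582e-05
floor 0.004968535065614626
bench 0.00020721885762369234
axis px [[ 93.1 205.8]
 [ 89.3 192.8]
 [ 81.2 164.7]]
193 94 99 96.5
197 83 100 91.5
201 84 101 92.5
205 85 102 93.5
209 87 97 92.0
```

The plug is upright on the axis and the floor is at 5–6 mm. Lowering to just above it.

To row units: 0.05 m is 0.8, 0.04 m is 0.64.

Call:
{"name": "creep_tool", "arguments": {
  "rows": [0.03,0,0,0.64,0,0,0,0.03,0,0,0.8,0,0,0,0.03,0,0,0.8,0,0,0,0.03,0,0,0.56,0,0,0,0.03,0,0,0.24,0,0,0,0.03,0,0,0.08,0,0,0,0.03,0,0,0,0,0,0,0.03,0,0,0,0,0,0,0.03,0,0,0.016,0,0,0,0.03,0,0,0,0,0,0,0.03,0,0,0,0,0,0]
}}

```text
clock: 13.18
eef_pos: [0.5614, -0.2847, 0.0584]
ee_rot: [0.045, 0.999, -0.0, 0.0]
force: [0.1, -0.5, -0.2]
opening: 0.0355
grasp_force: 53.1
```

To row units: 0.001 m is 0.016, 0.0007 m is 0.0112.

Call:
{"name": "creep_tool", "arguments": {
  "rows": [0.03,0,0,0.016,0,0,0,0.03,0,0,0,0,0,0,0.03,0,0,0.016,0,0,0,0.03,0,0,0,0,0,0,0.03,0,0,0.0112,0,0,0,0.03,0,0,0,0,0,0,0.03,0,0,0,0,0,0]
}}

```text
clock: 14.05
eef_pos: [0.5615, -0.2847, 0.0557]
ee_rot: [0.045, 0.999, -0.0, 0.0]
force: [-1.0, -0.3, 2.2]
opening: 0.0355
grasp_force: 53.2
```

The foot is touching the floor at 2 N. Releasing and backing off.

Call:
{"name": "creep_tool", "arguments": {
  "rows": [0.037,0,0,0,0,0,0,0.04,0,0,0,0,0,0,0.05,0,0,0,0,0,0,0.065,0,0,0,0,0,0,0.085,0,0,0,0,0,0,0.085,0,0,0,0,0,0,0.085,0,0,0,0,0,0],
  "clamp_n": 20
}}

```text
clock: 14.92
eef_pos: [0.5614, -0.2847, 0.0556]
ee_rot: [0.045, 0.999, -0.0, 0.0]
force: [-0.2, 0.3, 0.7]
opening: 0.0848
grasp_force: 0.0
```

Call:
{"name": "creep_tool", "arguments": {
  "rows": [0.085,0,0,-0.16,0,0,0,0.085,0,0,-0.48,0,0,0,0.085,0,0,-0.8,0,0,0,0.085,0,0,-0.8,0,0,0,0.085,0,0,-0.8,0,0,0,0.085,0,0,0,0,0,0,0.085,0,0,0,0,0,0]
}}

```text
clock: 15.8
eef_pos: [0.5612, -0.2845, 0.2457]
ee_rot: [0.045, 0.999, 0.0, 0.0]
force: [0.7, -0.6, -0.9]
opening: 0.0849
grasp_force: 0.0
```

Run:
```python
from h import *
S=[]
for n in("scene","side"):
    d=snapshot(n);P=cloud(d);k=(np.hypot(P[...,0]-.5615,P[...,1]+.2847)<.04)&(P[...,2]>.07)&(P[...,2]<.15)
    q=P[k];t=q[q[:,2]>np.percentile(q[:,2],95)-.005];print(n,np.percentile(q[:,2],98),cv2.minAreaRect((t[:,:2]*1000).astype(np.float32)))
    w=(np.abs(P[...,0]-.512)<.05)&(np.abs(P[...,1]-.268)<.05)&(P[...,2]>.07);print("mould",np.median(P[w][:,2]))
    S.append(cv2.resize(d["color"],(400,300)))
cv2.imwrite("pics/f.png",np.hstack(S))
```

```text
scene 0.09618895699158911 ((561.853515625, -282.12591552734375), (36.069976806640625, 37.37217330932617), 87.37438201904297)
mould 0.08708184598589716
side 0.097203291390717 ((559.4026489257812, -285.8467712402344), (37.05113983154297, 35.57405090332031), 83.8427505493164)
mould 0.08654081763297089
```

View pics/f.png

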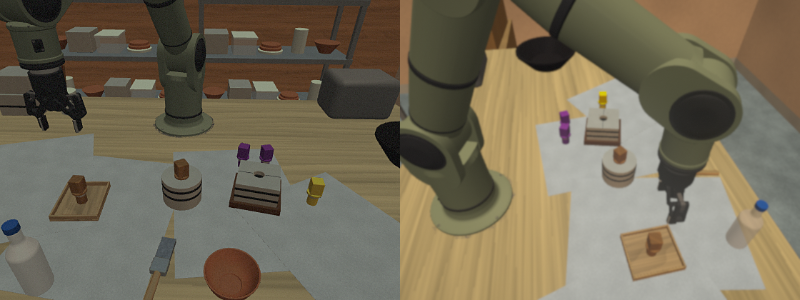

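The plug stands upright in the tray at (78,190) in the left picture and (654,243) in the right, its top at 96 mm. The mould is seated, the other objects have not moved, and the gripper is clear.

```bash
python3 -c "
from workcell import *;print(sign_off())"
```

```text
the job is handed in; nothing more can be done
None
```

I twisted the seized plug out of the square mould without lifting the mould from its frame, stood it upright, stem down, in the wooden tray, and handed the job in at about 16 s.

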